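# Close the cartridge case clip by clip, corner to opposite corner

## Robot

A 7-joint arm with a two-finger parallel gripper is mounted at the origin on the work surface; the furniture and walls round the work are solid. World frame = base frame: x ahead of the robot, y to its left, z up, the work surface at z = 0. Lengths are in m, angles in rad, forces in N, time in s.
With the tool pointing down it reaches from about 0.425 to 1.025 m from the base axis. Payload 9.4 kg.
Tool frame: the origin (TCP) lies at the very end of the fingers, on their centre line; the grasp point (between the pads) lies 19 mm behind it; z points along the fingers, x is the direction in which the jaws open and shut, and the axes are right-handed (so a half turn about z gives the same grasp; the last joint's range is limited). The gripper opens to 93 mm and grips with 3 to 60 N. Pads are 15 mm wide; open, the fingers measure 128 mm over their backs; the gripper's body (75 mm by 188 mm) begins 65 mm behind the grasp point.
Start: joints at [-1.222, 0.599, -0.003, 1.599, 0.002, 0.943, -0.08], TCP at [0.299, 0.66, 0.219] pointing down, gripper open.
Joint ranges: [-2.57, 2.57], [-0.35, 1.97], [-1.29, 1.29], [0.11, 2.56], [-1.05, 4.19], [0.11, 1.86], [-2.63, 2.63]. Speed limits (rad/s): [2.22, 2.22, 3.01, 3.01, 3.14, 3.14, 3.14].

## Interface

Orientations are given as a rotation vector (axis times angle).
In Python, from bench import arm gives the robot as it stands.
- The arm moves only by the tool drive_tool, never from a script. Its argument "motion" is a list of rows, each a list of 7 numbers: the turn, a rotation vector about the tool's x, y, z in rad, then the shift along the tool's x, y, z in m, then the finger opening in m, from 0 to 0.093. In form: [[rx, ry, rz, dx, dy, dz, gripper], ...]. A call has 1 to 20 rows; each row shifts and turns the pose as measured when the row begins, along the tool's axes as they then stand; what a row does not reach is not made up. A row lasts 1/12 s, in which the tool goes at most 41.7 mm and 7.16 degrees, less where a joint would pass 70% of its speed; a pose out of reach is approached as far as the arm can. A call with a gripper value outside its range is refused whole. The fingers move at their own pace and stop on an object; the grip force is fixed at half the most. Time passes only in rows, so rows that do not move let the fingers close. It gives the time, the measured TCP pose, the force and the opening at its end, in the units of the state.
- arm.sense(): the state, without advancing time (a new reading comes with each control period).
- arm.capture(name): name is "scene" or "top"; returns a dict with "image" (400x640x3 uint8, red, green, blue), "vertical_fov" (degrees; the focal length in pixels is half the picture's height over the tangent of half this angle, whatever the lens; pixels are square), "cx", "cy" (the principal point, pixels), "k1" (the pictures are not rectified: a ray, as slopes to the right and down, at radius r is drawn at 1 + k1 r^2 times it, then the intrinsics apply), "camera_from_world" (4x4, takes a point from world to camera coordinates). Camera axes: x right, y down, z forward; pixel columns grow to the right and rows downward; lengths in m; the calibration is good to about 2 mm. A picture is of the moment at which its call begins. There is no depth.
- arm.sign_off(): hands the job in, once; it reports no verdict.
The state is a dict: "clock": time; "qpos": joint angles; "joint_velocities": joint speeds; "tau": joint torques, N m; "tcp_pos": TCP position; "eef_rot": TCP orientation; "force": force on the tool from outside, world axes, zero at the start; "torque": the same for the moment, N m; "opening": finger opening in m.
Only numpy, scipy, OpenCV 4.12 (cv2) and the standard library are available. Lean on these libraries where they do the work, as an engineer would, in place of code of your own. Each camera call takes 0.05 s, during which the arm holds its last target. There are 200 camera calls.

## Task

Close the blue case of cartridges: set the loose lid squarely on it, either way round, with all four clips still open, then snap the clips fully down over the rim one at a time in opposite-corner order: first the red clip, then the clip diagonally opposite it, then the other two. Leave the lid fully home with all four clips shut, and do not shift or tip the spare cartridge, the grease bottle or the tin of rings.

Things in the scene. Friction and masses are not known exactly. Their poses are not given: they have to be found in the camera images.
- lid_handle (a point): Centre of the black bar handle (100 long on x, 20 wide on y, 18 mm high, 12 mm clear of the plate) of the loose lid: 0.35 kg, 170 x 120 x 6 mm plate, clear window in grey frame. 27 mm above the lid seat (plate underside), lid's axes, z up. Its 8 mm deep tapered lip, 137 x 88 mm at the foot, enters the case; at the start the lid lies upright on it on the table, any yaw, clips open.
- lid_centre (a point): Centre of the lid seat, the underside of the lid's plate, 8 mm above the bottom of its lip; axes are the lid's, x along its long side.
- case_rim (a point): Centre of the mouth of the fixed open blue case, level with its rim, 96 mm above the table; x along its long side, z up. Case 160 x 110 x 96 mm, mouth 152 x 102 mm, rim bead 170 x 120 mm outside, 6 mm high; five cartridges stand in it, 20 mm below the rim. The lid fits either way round (x axes alike or opposed), with 4 to 5 mm of play each side.
- clip_red_pad (a point): The only red clip, at the lid's (-x, +y) corner. Flap 44 wide, 36 long, 3.5 mm thick; hinge pin along the lid's x, 65 mm from its centre line, 48 mm from mid-length, 3 mm above the lid seat. Point: outer face, mid-width, 24 mm from the pin, where a finger presses; when open, 22 mm outside the pin and 10 mm above it.
- clip_opposite_pad (a point): Black clip at the corner diagonally opposite the red one, lid's (+x, -y). Flap 44 wide, 36 long, 3.5 mm thick; hinge pin along the lid's x, 65 mm from its centre line, 48 mm from mid-length, 3 mm above the lid seat. Point: outer face, mid-width, 24 mm from the pin, where a finger presses; when open, 22 mm outside the pin and 10 mm above it.
- clip_third_pad (a point): Black clip on the red clip's long side, lid's (+x, +y) corner. Flap 44 wide, 36 long, 3.5 mm thick; hinge pin along the lid's x, 65 mm from its centre line, 48 mm from mid-length, 3 mm above the lid seat. Point: outer face, mid-width, 24 mm from the pin, where a finger presses; when open, 22 mm outside the pin and 10 mm above it.
- clip_fourth_pad (a point): Black clip across the lid from the red one, lid's (-x, -y) corner. Flap 44 wide, 36 long, 3.5 mm thick; hinge pin along the lid's x, 65 mm from its centre line, 48 mm from mid-length, 3 mm above the lid seat. Point: outer face, mid-width, 24 mm from the pin, where a finger presses; when open, 22 mm outside the pin and 10 mm above it.
- clip_red (a joint): The only red clip, at the lid's (-x, +y) corner. 0 = open, flap standing out 0.35 rad above level; 1.92 = shut, hanging straight down, hook under the case's bead. Over-centre spring: under 0.9 it springs back open, past 0.9 it snaps shut and stays; takes about 0.05 N m at most (2 to 3 N straight down on the pad).
- clip_opposite (a joint): Black clip at the corner diagonally opposite the red one, lid's (+x, -y). 0 = open, flap standing out 0.35 rad above level; 1.92 = shut, hanging straight down, hook under the case's bead. Over-centre spring: under 0.9 it springs back open, past 0.9 it snaps shut and stays; takes about 0.05 N m at most (2 to 3 N straight down on the pad).
- clip_third (a joint): Black clip on the red clip's long side, lid's (+x, +y) corner. 0 = open, flap standing out 0.35 rad above level; 1.92 = shut, hanging straight down, hook under the case's bead. Over-centre spring: under 0.9 it springs back open, past 0.9 it snaps shut and stays; takes about 0.05 N m at most (2 to 3 N straight down on the pad).
- clip_fourth (a joint): Black clip across the lid from the red one, lid's (-x, -y) corner. 0 = open, flap standing out 0.35 rad above level; 1.92 = shut, hanging straight down, hook under the case's bead. Over-centre spring: under 0.9 it springs back open, past 0.9 it snaps shut and stays; takes about 0.05 N m at most (2 to 3 N straight down on the pad).
- spare_cartridge: Cream cartridge, 45 mm across, 72 mm tall, bystander; origin under its centre.
- grease: Small clear bottle with red nozzle, 43 mm across, 139 mm tall, bystander; origin under its centre.
- ring_tin: Open round grey tin of O-rings, 68 mm across, 22 mm tall, bystander; origin under its centre.
Things that resemble listed ones, but are neither listed nor needed, are in the scene too. There is more than one size of the part that bears case_rim; the job needs the largest.

How it is judged:
By the outcome, as a careful person would: the job done as asked, in the order asked, and still so for the second after the job is handed in, with the robot touching nothing.
It also fails if it takes over 58 s, if anything falls off the work surface, if the arm or the gripper's body presses on something with over 40 N, if the wrist force passes 120 N, or if a joint passes its speed limit or range.

## Working session

There is one attempt and no reset: what is moved stays moved. The work goes in short steps, Python scripts to look and compute and a tool call to move; the robot and the scene stay as the last step left them, time stands still between calls to the robot, and variables do not carry over. Pictures are saved under pics/ and viewed, about 8 in all and at most 12, crops included, and the job is handed in when it is done.

Besides the shell and the picture viewer there is one more tool, called by a JSON object that holds its "api" and its "payload". drive_tool: Moves the arm, as the interface text tells. Its arguments: {"type":"object","properties":{"motion":{"type":"array","items":{"type":"array","items":{"type":"number"}}}},"required":["motion"]}

```bash
mkdir -p pics; ls; cat > h.py <<'E'
import numpy as np, cv2
from bench import arm
from scipy.spatial.transform import Rotation as R
def cap(n,f=None):
    c=arm.capture(n)
    if f: cv2.imwrite(f'pics/{f}.png',c['image'][:,:,::-1])
    return c
def cal(c):
    f=200/np.tan(np.radians(c['vertical_fov'])/2); return f,np.array(c['camera_from_world'])
def ray(c,u,v):
    f,T=cal(c); d=np.array([(u-c['cx'])/f,(v-c['cy'])/f]); s=d.copy()
    for _ in range(20): s=d/(1+c['k1']*(s@s))
    return -T[:3,:3].T@T[:3,3], T[:3,:3].T@np.array([s[0],s[1],1])
def onz(c,u,v,z):
    o,d=ray(c,u,v); return o+d*(z-o[2])/d[2]
def proj(c,p):
    f,T=cal(c); q=T[:3,:3]@np.array(p)+T[:3,3]; s=q[:2]/q[2]; s=s*(1+c['k1']*(s@s))
    return s*f+[c['cx'],c['cy']]
E
python3 - <<'E'
from h import *
for n in('scene','top'):
    c=cap(n,n+'0'); o,d=ray(c,320,200); print(n,c['vertical_fov'],c['k1'],o,d)
s=arm.sense(); print(s)
E
```

```text
pics
scene 57.36130851782907 -0.0860461011396422 [-0.08515886 -0.88459363  0.65210625] [ 0.52472822  0.70172315 -0.48192626]
top 51.57590641450527 -0.009905368194592984 [ 0.46826368 -0.04201133  1.54787139] [ 0.05667578 -0.00554925 -0.99849083]
{'clock': 0.1, 'qpos': array([-1.2216908 ,  0.60004382, -0.00257423,  1.5999989 ,  0.00181522,
        0.94292811, -0.07977976]), 'joint_velocities': array([ 0.0001901 , -0.00435221, -0.00035832, -0.00011668,  0.00062201,
        0.00163855, -0.00089055]), 'tau': array([ 5.21693713e-03, -7.66558027e+01,  1.50218256e+00, -2.52940232e+01,
       -5.23386290e-02,  1.35871270e-02,  8.58008593e-05]), 'tcp_pos': array([0.29928935, 0.65988236, 0.21786504]), 'eef_rot': array([ 2.63986328e+00,  1.70158947e+00, -1.70367962e-03]), 'force': array([-0.59429663,  0.37677405, -0.44471407]), 'torque': array([ 0.02937462, -0.00511075, -0.0055886 ]), 'opening': 0.09320483884112452}
```

View pics/scene0.png

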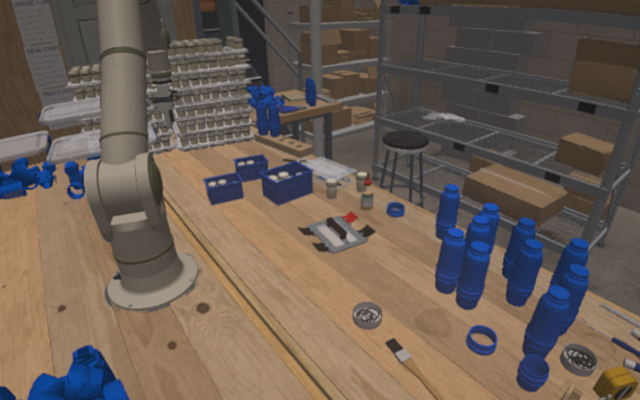

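View pics/top0.png

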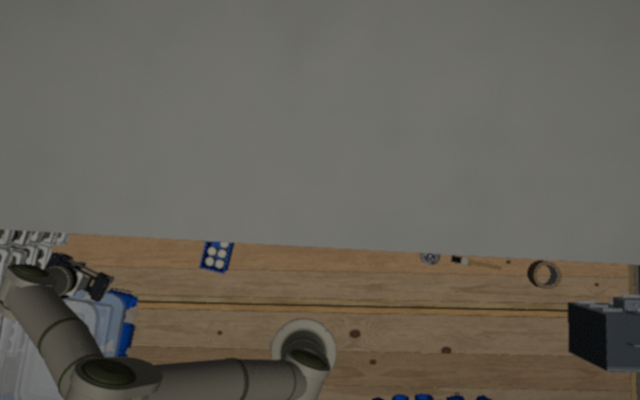

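The scene camera shows the lid at about (340,232) with its red clip at (350,217). The largest case is at (288,182), two smaller ones are at (224,188) and (250,165), and small items stand at (332,187), (363,182), (367,200) and (396,210). The top camera is mostly blocked by a grey panel, so it's no use here. I'll zoom in.

```bash
python3 - <<'E'
from h import *
i=cv2.imread('pics/scene0.png')
z=cv2.resize(i[140:260,225:425],None,fx=4,fy=4,interpolation=cv2.INTER_CUBIC)
cv2.imwrite('pics/z0.png',z)
E
```

```text
(no output)
```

View pics/z0.png

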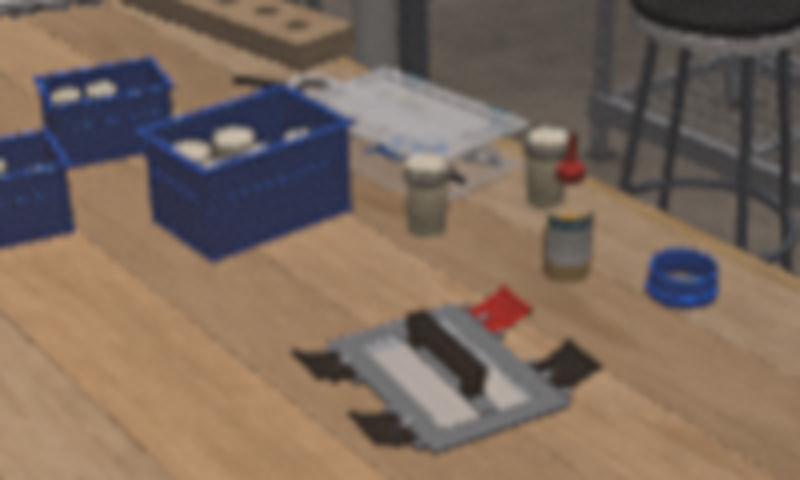

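The zoomed crop shows the lid's plate corners at about (330,345), (455,303), (570,398) and (432,446). The red clip is at (500,308), and the bar runs from (415,318) to (478,385). The case rim corners are at (140,130), (213,170), (352,122) and (280,86). Next I'll measure these.

```bash
python3 - <<'E'
from h import *
c=cap('scene'); i=c['image']; 
P=lambda L,z:np.array([onz(c,225+(u+.5)/4-.5,140+(v+.5)/4-.5,z) for u,v in L])
def quad(L,z,n):
    q=P(L,z); e=np.diff(np.r_[q,q[:1]],axis=0); 
    print(n,q.mean(0).round(4),'sides',np.linalg.norm(e,axis=1).round(4),'ang',np.degrees(np.arctan2(e[:,1],e[:,0])).round(1)); print(q.round(3).tolist())
quad([(330,345),(455,303),(570,396),(432,446)],.014,'lid')
quad([(140,130),(213,172),(352,122),(280,86)],.096,'case')
hsv=cv2.cvtColor(i,cv2.COLOR_RGB2HSV)
# case: blue mask rim/hull, subpixel via upscaled
m=((hsv[...,0]>105)&(hsv[...,0]<130)&(hsv[...,1]>120)).astype('u1')
n,lab,st,ce=cv2.connectedComponentsWithStats(m)
k=lab[195,280]; print(st[k])
h=cv2.convexHull(np.argwhere(lab==k)[:,::-1].astype('i4')); print(cv2.approxPolyDP(h,1.5,True)[:,0].tolist())
quad
# lid grey frame
g=((i.max(2).astype(int)-i.min(2)<25)&(i.max(2)>70)).astype('u1'); g[:205]=0; g[260:]=0; g[:,:300]=0; g[:,375:]=0
n,lab,st,ce=cv2.connectedComponentsWithStats(g); k=1+st[1:,4].argmax(); print(st[k])
h=cv2.convexHull(np.argwhere(lab==k)[:,::-1].astype('i4')); a=cv2.approxPolyDP(h,2,True)[:,0]; print(a.tolist())
r=(((hsv[...,0]<8)|(hsv[...,0]>172))&(hsv[...,1]>150)&(hsv[...,2]>80)).astype('u1')
n,lab,st,ce=cv2.connectedComponentsWithStats(r); print(st.tolist(),ce.round(1).tolist())
print('handle ends', P([(415,316),(478,372)],.044).round(4).tolist())
for nm,p in(('cart',(425,230)),('cart2',(545,202)),('bottle?',(567,275))): print(nm,P([p],0)[0].round(3))
E
```

```text
lid [ 0.5225 -0.1518  0.014 ] sides [0.1203 0.1605 0.1221 0.1571] ang [ -6.4 -97.  172.   82.3]
[[0.473, -0.066, 0.014], [0.592, -0.08, 0.014], [0.573, -0.239, 0.014], [0.452, -0.222, 0.014]]
case [0.5587 0.1802 0.096 ] sides [0.1197 0.156  0.1151 0.1585] ang [ -87.2    2.9   91.6 -178.8]
[[0.477, 0.237, 0.096], [0.483, 0.118, 0.096], [0.639, 0.125, 0.096], [0.636, 0.241, 0.096]]
[     0      0    640    400 236971]
[[639, 399], [15, 399], [0, 386], [0, 0], [639, 0]]
[ 306  216   62   37 1103]
[[367, 238], [364, 242], [332, 252], [328, 251], [306, 227], [338, 216]]
[[0, 0, 640, 400, 255893], [365, 178, 6, 7, 25], [343, 212, 14, 11, 82]] [[319.5, 199.5], [367.2, 181.8], [350.2, 217.0]]
handle ends [[0.5234, -0.1128, 0.044], [0.5105, -0.204, 0.044]]
cart [0.67  0.057 0.   ]
cart2 [0.796 0.028 0.   ]
bottle? [ 0.715 -0.088  0.   ]
```

```bash
python3 - <<'E'
from h import *
c=cap('scene'); i=c['image']
hsv=cv2.cvtColor(i,cv2.COLOR_RGB2HSV); print(hsv[190,278],hsv[195,300],hsv[185,270])
d=i[...,2].astype(float)-i[...,0]
up=cv2.resize(d[150:215,250:325],None,fx=8,fy=8,interpolation=cv2.INTER_CUBIC)
m=(up>22).astype('u1')
n,lab,st,ce=cv2.connectedComponentsWithStats(m); k=lab[40*8,35*8]; print(st[k])
h=cv2.convexHull(np.argwhere(lab==k)[:,::-1].astype('i4')); a=cv2.approxPolyDP(h,6,True)[:,0]
a=np.array(a); f=np.c_[250+(a[:,0]+.5)/8-.5,150+(a[:,1]+.5)/8-.5]
for p in f: print(p.round(2),'z.096',onz(c,*p,.096)[:2].round(4),'z0',onz(c,*p,0)[:2].round(4))
b=cv2.resize(i[150:215,255:325],None,fx=8,fy=8,interpolation=cv2.INTER_CUBIC)[:,:,::-1]
l=cv2.resize(i[205:260,295:380],None,fx=9,fy=9,interpolation=cv2.INTER_CUBIC)[:,:,::-1]
cv2.imwrite('pics/case.png',cv2.convertScaleAbs(b,alpha=1.8)); cv2.imwrite('pics/lid.png',l)
E
```

```text
[116 101  76] [115 121  80] [116 104  76]
[     0     36    506    402 114673]
[311.69 191.69] z.096 [ 0.5336 -0.0123] z0 [0.6404 0.1383]
[279.56 203.94] z.096 [ 0.4075 -0.0153] z0 [0.4925 0.1348]
[276.94 203.81] z.096 [ 0.4015 -0.0094] z0 [0.4855 0.1417]
[264.19 194.69] z.096 [0.401  0.0694] z0 [0.4849 0.2341]
[249.56 179.44] z.096 [0.4184 0.2047] z0 [0.5053 0.3928]
[249.56 156.19] z.096 [0.5229 0.4042] z0 [0.6279 0.6267]
[261.94 154.06] z.096 [0.5738 0.3915] z0 [0.6875 0.6118]
[299.06 161.56] z.096 [0.6465 0.2256] z0 [0.7728 0.4172]
[312.69 169.81] z.096 [0.6407 0.1276] z0 [0.766  0.3023]
```

View pics/case.png

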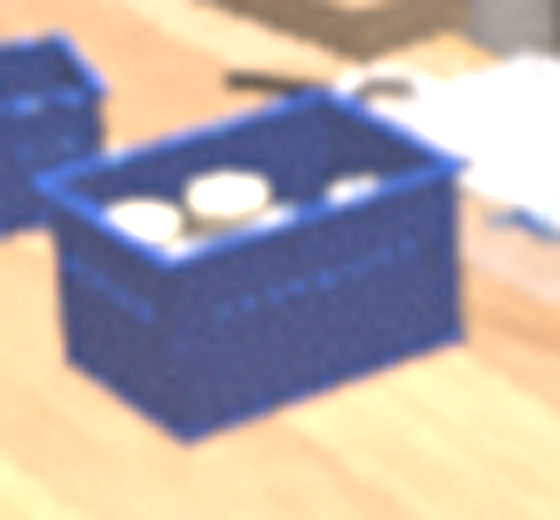

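The case crop shows rim corners at (36,183), (168,258), (468,162) and (325,88), and foot corners at (68,360), (187,440) and (462,338).

```bash
python3 - <<'E'
from h import *
c=cap('scene')
P=lambda L,z:np.array([onz(c,255+(u+.5)/8-.5,150+(v+.5)/8-.5,z)[:2] for u,v in L])
q=P([(36,183),(168,258),(468,162),(325,88)],.096); e=np.diff(np.r_[q,q[:1]],axis=0)
print(q.round(4).tolist(),q.mean(0),(q[0]+q[2])/2,(q[1]+q[3])/2,np.linalg.norm(e,axis=1),np.degrees(np.arctan2(e[:,1],e[:,0])))
b=P([(68,360),(187,440),(462,338)],0); e=np.diff(b,axis=0)
print(b.round(4).tolist(),(b[0]+b[2])/2,np.linalg.norm(e,axis=1),np.degrees(np.arctan2(e[:,1],e[:,0])))
E
```

```text
[[0.4742, 0.236], [0.4801, 0.1284], [0.6418, 0.1267], [0.6405, 0.2439]] [0.55916805 0.18372832] [0.55799778 0.18135342] [0.56033832 0.18610322] [0.10785716 0.1616543  0.11720004 0.16650987] [ -86.84550639   -0.59855024   90.613123   -177.31130055]
[[0.482, 0.2378], [0.4854, 0.1346], [0.6417, 0.1359]] [0.56185535 0.18682962] [0.10324794 0.15625639] [-88.09464597   0.473045  ]
```

View pics/lid.png

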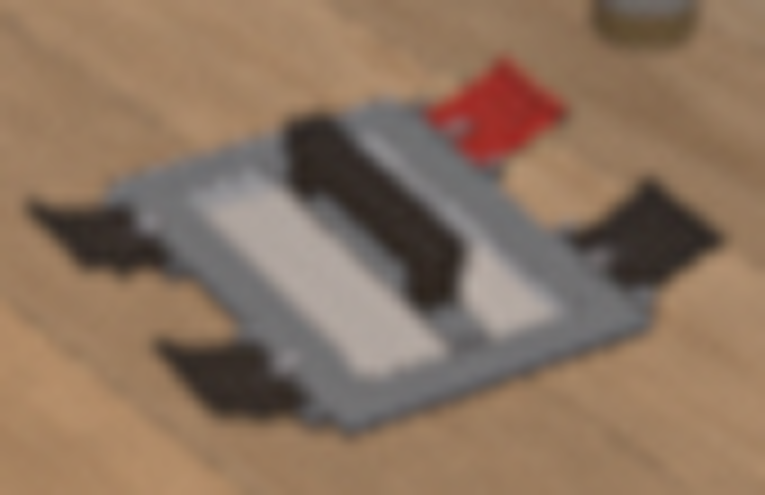

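The lid crop shows the plate corners at (108,190), (385,100), (655,305) and (350,425), with all four clips open and the bar running from (320,125) to (450,255). The lid is near (0.520,-0.154) at a yaw of about -97.5°. The case is near (0.560,0.183) at a yaw of about 1°. First I'll rise and turn the tool.

{"api": "drive_tool", "payload": {"motion": [[0,0,0,0,0,-0.03,0.093],[0,0,0.12,0,0,-0.01,0.093],[0,0,0.12,0,0,0,0.093],[0,0,0.12,0,0,0,0.093],[0,0,0.12,0,0,0,0.093],[0,0,0.12,0,0,0,0.093],[0,0,0.12,0,0,0,0.093],[0,0,0.12,0,0,0,0.093],[0,0,0.12,0,0,0,0.093],[0,0,0.12,0,0,0,0.093],[0,0,0.12,0,0,0,0.093],[0,0,0.12,0,0,0,0.093]]}}

```text
clock: 1.25
tcp_pos: [0.3232, 0.6466, 0.2592]
eef_rot: [3.109, -0.349, 0.038]
force: [0.3, 0.4, -0.7]
opening: 0.0932
```

```bash
cat >> h.py <<'E'
def st(tgt=None,yaw=None):
    """state and the tool-axes shift and turn left to a target TCP / jaw yaw in degrees"""
    s=arm.sense(); M=R.from_rotvec(s['eef_rot']).as_matrix(); a=np.degrees(np.arctan2(M[1,0],M[0,0]))
    print('t',round(s['clock'],2),'tcp',s['tcp_pos'].round(4),'yaw',a.round(2),'z',M[:,2].round(3),'F',s['force'].round(1),'open',round(s['opening'],4),'q7',s['qpos'][6].round(2))
    if tgt is not None:
        print('shift',(M.T@(np.array(tgt)-s['tcp_pos'])).round(4))
    if yaw is not None:
        D=R.from_euler('z',yaw,degrees=True).as_matrix()@np.diag([1.,-1,-1]); print('turn',R.from_matrix(M.T@D).as_rotvec().round(4))
E
python3 -c "
from h import *
st([.52,-.155,.26],-7.5)"
```

```text
t 1.25 tcp [0.3232 0.6466 0.2592] yaw -12.82 z [ 0.023 -0.016 -1.   ] F [ 0.3  0.4 -0.7] open 0.0932 q7 -1.21
shift [0.3696 0.7378 0.0163]
turn [ 0.0114 -0.0252 -0.0929]
```

{"api": "drive_tool", "payload": {"motion": [[0.011,-0.025,-0.09,0.018,0.036,0,0.093],[0,0,0,0.018,0.036,0,0.093],[0,0,0,0.018,0.036,0,0.093],[0,0,0,0.018,0.036,0,0.093],[0,0,0,0.018,0.036,0,0.093],[0,0,0,0.018,0.036,0,0.093],[0,0,0,0.018,0.036,0,0.093],[0,0,0,0.018,0.036,0,0.093],[0,0,0,0.018,0.036,0,0.093],[0,0,0,0.018,0.036,0,0.093],[0,0,0,0.018,0.036,0,0.093],[0,0,0,0.018,0.036,0,0.093],[0,0,0,0.018,0.036,0,0.093],[0,0,0,0.018,0.036,0,0.093],[0,0,0,0.018,0.036,0,0.093],[0,0,0,0.018,0.036,0,0.093],[0,0,0,0.018,0.036,0,0.093]]}}

```text
clock: 2.67
tcp_pos: [0.5355, -0.0155, 0.2564]
eef_rot: [-3.13, 0.2, -0.0]
force: [0.3, -0.0, -0.3]
opening: 0.0928
```

```bash
python3 -c "
from h import *
st([.52,-.155,.1],-7.5)"
```

```text
t 2.67 tcp [ 0.5355 -0.0155  0.2564] yaw -7.29 z [ 0.001  0.005 -1.   ] F [ 0.3 -0.  -0.3] open 0.0928 q7 0.04
shift [0.0024 0.1411 0.1556]
turn [-0.0052  0.      0.0036]
```

{"api": "drive_tool", "payload": {"motion": [[-0.005,0,0.004,0,0.036,0,0.093],[0,0,0,0,0.035,0.01,0.093],[0,0,0,0,0.035,0.02,0.093],[0,0,0,0,0.035,0.02,0.093],[0,0,0,0.002,0,0.035,0.093],[0,0,0,0,0,0.035,0.093],[0,0,0,0,0,0.035,0.093],[0,0,0,0,0,0.02,0.093],[0,0,0,0,0,0,0.093]]}}

```text
clock: 3.42
tcp_pos: [0.5239, -0.1773, 0.0784]
eef_rot: [3.127, -0.229, 0.023]
force: [0.1, 1.0, 0.2]
opening: 0.0933
```

```bash
python3 - <<'E'
from h import *
c=cap('scene')
st([.52,-.155,.019],-7.5)
b=cv2.resize(c['image'][160:265,275:390],None,fx=5,fy=5,interpolation=cv2.INTER_CUBIC)[:,:,::-1]
cv2.imwrite('pics/g1.png',b)
E
```

```text
t 3.47 tcp [ 0.5242 -0.1774  0.0798] yaw -8.38 z [ 0.015 -0.007 -1.   ] F [-0.2 -0.2 -0.4] open 0.0928 q7 0.49
shift [-0.0084 -0.0218  0.0606]
turn [ 0.0051 -0.0157 -0.0154]
```

View pics/g1.png

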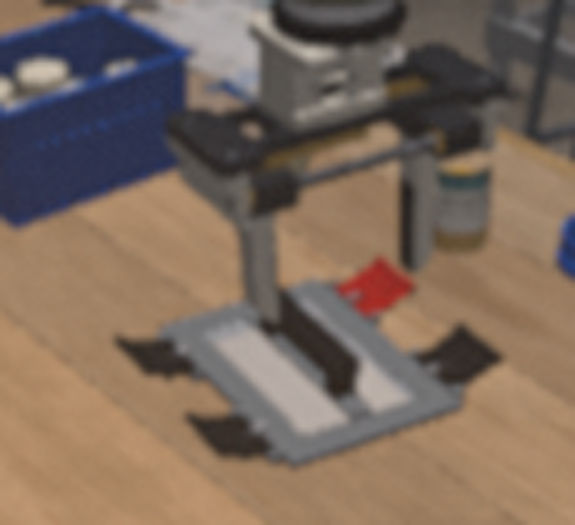

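The picture shows the open fingers astride the bar at about (260,290) and (415,240), with the bar running from (285,310) to (345,375). Next I'll correct the position, go down and grip.

{"api": "drive_tool", "payload": {"motion": [[0.005,-0.015,-0.015,-0.005,-0.022,0,0.093],[0,0,0,-0.003,0,0.02,0.093],[0,0,0,0,0,0.02,0.093],[0,0,0,0,0,0.012,0.093],[0,0,0,0,0,0,0.093]]}}

```text
clock: 3.88
tcp_pos: [0.5246, -0.1539, 0.0335]
eef_rot: [3.134, -0.203, 0.016]
force: [0.3, -0.6, -0.2]
opening: 0.0931
```

```bash
python3 -c "
from h import *
st([.52,-.155,.019],-7.5)"
```

```text
t 3.88 tcp [ 0.5246 -0.1539  0.0335] yaw -7.4 z [ 0.01  -0.001 -1.   ] F [ 0.3 -0.6 -0.2] open 0.0931 q7 0.5
shift [-0.0046  0.0017  0.0145]
turn [ 0.0001 -0.0101  0.0017]
```

{"api": "drive_tool", "payload": {"motion": [[0,-0.01,0,-0.004,0.001,0.007,0.093],[0,0,0,0,0,0.006,0.093],[0,0,0,0,0,0.001,0.093],[0,0,0,0,0,0,0.04],[0,0,0,0,0,0,0.02],[0,0,0,0,0,0,0.0],[0,0,0,0,0,0,0.0],[0,0,0,0,0,0,0.0],[0,0,0,0,0,0,0.0],[0,0,0,0,0,0,0.0]]}}

```text
clock: 4.72
tcp_pos: [0.524, -0.155, 0.0249]
eef_rot: [3.134, -0.202, 0.012]
force: [-0.5, -0.1, -0.7]
opening: 0.0507
```

```bash
python3 -c "
from h import *
st([.52,-.155,.019],-7.5)"
```

```text
t 4.72 tcp [ 0.524  -0.155   0.0249] yaw -7.36 z [ 0.008 -0.002 -1.   ] F [-0.5 -0.1 -0.7] open 0.0507 q7 0.51
shift [-0.004   0.0005  0.0059]
turn [ 0.0006 -0.0077  0.0024]
```

{"api": "drive_tool", "payload": {"motion": [[0,-0.008,0.002,-0.003,0,0.006,0.05],[0,0,0,-0.001,0,0.003,0.05],[0,0,0,0,0,0,0.0],[0,0,0,0,0,0,0.0],[0,0,0,0,0,0,0.0],[0,0,0,0,0,0,0.0],[0,0,0,0,0,0,0.0],[0,0,0,0,0,0,0.0]]}}

```text
clock: 5.38
tcp_pos: [0.5194, -0.1545, 0.0145]
eef_rot: [3.134, -0.205, -0.003]
force: [-0.1, -0.5, -0.6]
opening: 0.0197
```

```bash
python3 -c "
from h import *
st([.52,-.155,.019],-7.5)"
```

```text
t 5.38 tcp [ 0.5194 -0.1545  0.0145] yaw -7.5 z [-0.002 -0.    -1.   ] F [-0.1 -0.5 -0.6] open 0.0197 q7 0.51
shift [ 0.0006  0.0004 -0.0045]
turn [0.0006 0.0019 0.0001]
```

The bar is gripped at 19.7 mm. Now I'll lift.

{"api": "drive_tool", "payload": {"motion": [[0,0,0,0,0,-0.005,0.0],[0,0,0,0,0,-0.015,0.0],[0,0,0,0,0,-0.025,0.0],[0,0,0,0,0,-0.03,0.0],[0,0,0,0,0,-0.03,0.0],[0,0,0,0,0,-0.03,0.0],[0,0,0,0,0,-0.02,0.0],[0,0,0,0,0,-0.01,0.0],[0,0,0,0,0,0,0.0]]}}

```text
clock: 6.13
tcp_pos: [0.5154, -0.1536, 0.1861]
eef_rot: [-3.133, 0.207, 0.019]
force: [-0.2, 0.4, -3.8]
opening: 0.0201
```

```bash
python3 -c "
from h import *
st([.56,.183,.19],91)"
```

```text
t 6.13 tcp [ 0.5154 -0.1536  0.1861] yaw -7.57 z [-0.012  0.003 -1.   ] F [-0.2  0.4 -3.8] open 0.0201 q7 0.37
shift [-1.000e-04 -3.396e-01 -3.500e-03]
turn [-0.0116  0.0082 -1.7203]
```

{"api": "drive_tool", "payload": {"motion": [[-0.01,0.01,-0.05,0,0,-0.01,0.0],[0,0,-0.1,0,0,0,0.0],[0,0,-0.115,0,0,0,0.0],[0,0,-0.115,0,0,0,0.0],[0,0,-0.115,0,0,0,0.0],[0,0,-0.115,0,0,0,0.0],[0,0,-0.115,0,0,0,0.0],[0,0,-0.115,0,0,0,0.0],[0,0,-0.115,0,0,0,0.0],[0,0,-0.115,0,0,0,0.0],[0,0,-0.115,0,0,0,0.0],[0,0,-0.115,0,0,0,0.0],[0,0,-0.115,0,0,0,0.0],[0,0,-0.1,0,0,0,0.0],[0,0,-0.05,0,0,0,0.0],[0,0,0,0,0,0,0.0]]}}

```text
clock: 7.47
tcp_pos: [0.5025, -0.1488, 0.1836]
eef_rot: [-2.27, -2.145, 0.031]
force: [-0.5, 0.6, -4.1]
opening: 0.02
```

```bash
python3 -c "
from h import *
st([.56,.183,.19],91)"
```

```text
t 7.47 tcp [ 0.5025 -0.1488  0.1836] yaw 86.75 z [-0.027 -0.    -1.   ] F [-0.5  0.6 -4.1] open 0.02 q7 1.66
shift [ 0.3345  0.0384 -0.0081]
turn [-0.0272  0.0007 -0.0741]
```

{"api": "drive_tool", "payload": {"motion": [[-0.027,0,-0.07,0.015,0.003,-0.01,0.0],[0,0,0,0.03,0.003,0,0.0],[0,0,0,0.035,0.004,0,0.0],[0,0,0,0.035,0.004,0,0.0],[0,0,0,0.035,0.004,0,0.0],[0,0,0,0.035,0.004,0,0.0],[0,0,0,0.035,0.004,0,0.0],[0,0,0,0.035,0.004,0,0.0],[0,0,0,0.03,0.003,0,0.0],[0,0,0,0.015,0.002,0,0.0],[0,0,0,0,0,0,0.0]]}}

```text
clock: 8.38
tcp_pos: [0.5328, 0.1618, 0.1849]
eef_rot: [-2.233, -2.196, 0.014]
force: [0.0, -0.3, -3.0]
opening: 0.0201
```

```bash
python3 -c "
from h import *
st([.56,.183,.15],91)"
```

```text
t 8.38 tcp [0.5328 0.1618 0.1849] yaw 89.05 z [-0.013  0.    -1.   ] F [ 0.  -0.3 -3. ] open 0.0201 q7 1.12
shift [0.0217 0.0273 0.0346]
turn [-0.013  -0.0005 -0.0341]
```

{"api": "drive_tool", "payload": {"motion": [[-0.013,0,-0.034,0.011,0.013,0,0.0],[0,0,0,0.01,0.012,0.01,0.0],[0,0,0,0,0.001,0.015,0.0],[0,0,0,0,0,0.015,0.0],[0,0,0,0,0,0.01,0.0],[0,0,0,0,0,0,0.0]]}}

```text
clock: 8.88
tcp_pos: [0.5566, 0.1819, 0.1294]
eef_rot: [-2.208, -2.232, 0.008]
force: [-0.1, -0.6, -4.0]
opening: 0.0199
```

```bash
python3 -c "
from h import *
st([.56,.183,.128],91)"
```

```text
t 8.88 tcp [0.5566 0.1819 0.1294] yaw 90.63 z [-0.005 -0.002 -1.   ] F [-0.1 -0.6 -4. ] open 0.0199 q7 1.12
shift [0.0011 0.0034 0.0014]
turn [-0.0053  0.0021 -0.0065]
```

{"api": "drive_tool", "payload": {"motion": [[-0.005,0.002,-0.006,0.001,0.003,0.002,0.0],[0,0,0,0,0.001,0,0.0],[0,0,0,0,0,0,0.0]]}}

```text
clock: 9.13
tcp_pos: [0.5602, 0.181, 0.1269]
eef_rot: [-2.205, -2.237, 0.004]
force: [0.5, -0.0, -4.5]
opening: 0.0194
```

```bash
python3 - <<'E'
from h import *
c=cap('scene')
st([.56,.183,.128],91)
b=cv2.resize(c['image'][145:215,245:345],None,fx=8,fy=8,interpolation=cv2.INTER_CUBIC)[:,:,::-1]
cv2.imwrite('pics/p1.png',cv2.convertScaleAbs(b,alpha=1.5))
E
```

```text
t 9.18 tcp [0.5602 0.181  0.1271] yaw 90.81 z [-0.002 -0.001 -1.   ] F [ 0.2  0.1 -3.9] open 0.0196 q7 1.12
shift [ 0.002  -0.0002 -0.0009]
turn [-0.0018  0.0014 -0.0033]
```

View pics/p1.png

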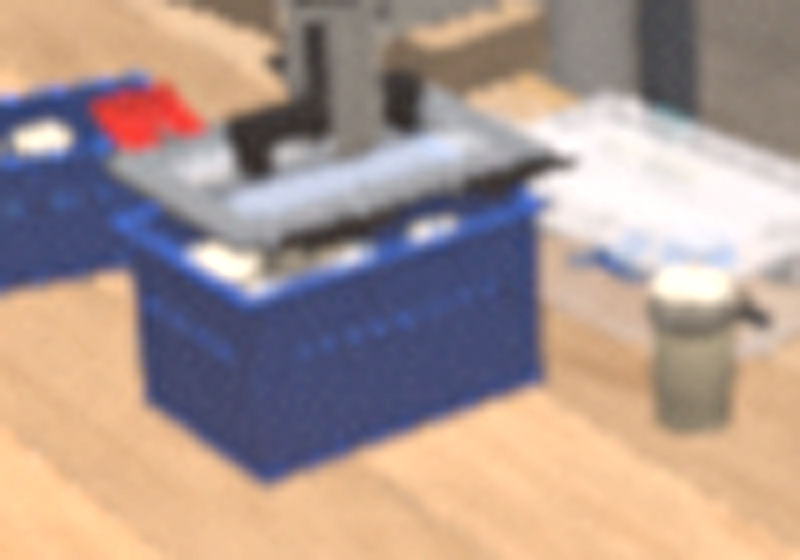

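The lid hangs over the case, with plate corners at (112,163), (268,245) and (430,88). The rim corners are at (115,222), (248,297) and (548,202), and the red clip is at the near-left corner.

```bash
python3 - <<'E'
from h import *
c=cap('scene')
P=lambda L,z:np.array([onz(c,245+(u+.5)/8-.5,145+(v+.5)/8-.5,z)[:2] for u,v in L])
a=P([(112,163),(268,243)],.1265); b=P([(115,222),(248,295),(548,202)],.096); r=P([(116,218),(246,293),(546,200)],.096)
print(a.round(4).tolist(),b.round(4).tolist(),r.round(4).tolist())
def chk(cx,cy,yaw,z,L=.17,W=.12):
    M=R.from_euler('z',yaw,degrees=True).as_matrix()
    return [((proj(c,np.array([cx,cy,z])+M@[sx*L/2,sy*W/2,0])-[245,145]+.5)*8-.5).round(0).tolist() for sx,sy in((-1,1),(-1,-1),(1,-1),(1,1))]
print('lid expected',chk(.5602,.181,.8,.1265))
print('rim expected',chk(.56,.183,1,.096)); print('foot expected',chk(.56,.183,1,0,.16,.11))
E
```

```text
[[0.4746, 0.2345], [0.484, 0.1138]] [[0.4744, 0.2373], [0.4817, 0.1309], [0.6418, 0.1267]] [[0.477, 0.241], [0.4821, 0.1332], [0.6424, 0.1291]]
lid expected [[106.0, 160.0], [245.0, 243.0], [559.0, 142.0], [410.0, 69.0]]
rim expected [[110.0, 219.0], [248.0, 306.0], [558.0, 201.0], [410.0, 126.0]]
foot expected [[144.0, 403.0], [268.0, 490.0], [549.0, 383.0], [417.0, 307.0]]
```

```bash
python3 - <<'E'
from h import *
c=cap('scene'); k=9;ox,oy=252,138
b=cv2.resize(c['image'][oy:oy+55,ox:ox+80],None,fx=k,fy=k,interpolation=cv2.INTER_CUBIC)[:,:,::-1]
b=cv2.convertScaleAbs(b,alpha=1.6)
def quad(cx,cy,yaw,z,L,W,col):
    M=R.from_euler('z',yaw,degrees=True).as_matrix()
    q=[(proj(c,np.array([cx,cy,z])+M@[sx*L/2,sy*W/2,0])-[ox,oy]+.5)*k-.5 for sx,sy in((-1,1),(-1,-1),(1,-1),(1,1))]
    cv2.polylines(b,[np.array(q).round().astype('i4')],True,col,1)
quad(.5602,.181,.8,.1265,.17,.12,(0,255,0)); quad(.5602,.181,.8,.1565,.1,.02,(0,255,255)); quad(.56,.183,1,.096,.17,.12,(255,0,255))
cv2.imwrite('pics/p2.png',b)
E
```

```text
(no output)
```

View pics/p2.png

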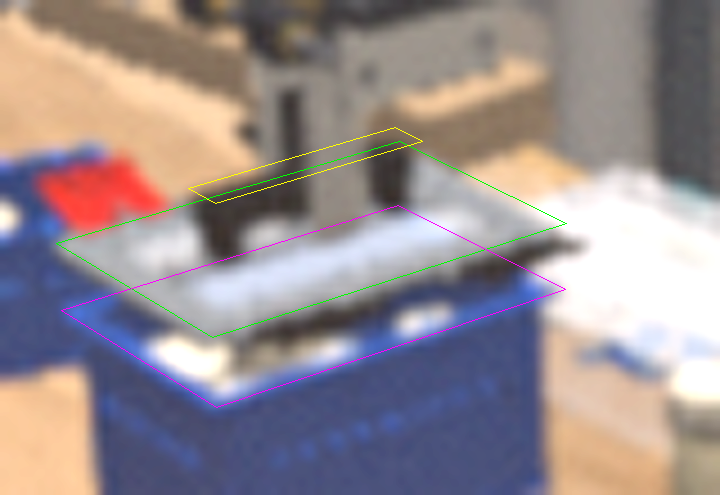

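The expected lid outline matches the picture well. The case appears about 2 mm further towards +y than I'd planned, so I'll aim for (0.560,0.1845) and go down.

{"api": "drive_tool", "payload": {"motion": [[-0.002,0.001,-0.003,0.003,0,0,0.0],[0,0,0,0.001,0,0.004,0.0],[0,0,0,0,0,0.004,0.0],[0,0,0,0,0,0.003,0.0],[0,0,0,0,0,0,0.0]]}}

```text
clock: 9.7
tcp_pos: [0.5607, 0.1863, 0.1168]
eef_rot: [2.2, 2.24, 0.005]
force: [0.1, 0.5, -4.3]
opening: 0.0196
```

```bash
python3 -c "
from h import *
st([.56,.1845,.1025],91)"
```

```text
t 9.7 tcp [0.5607 0.1863 0.1168] yaw 91.04 z [ 0.003  0.001 -1.   ] F [ 0.1  0.5 -4.3] open 0.0196 q7 1.11
shift [-0.0019 -0.0008  0.0143]
turn [ 0.0034 -0.0013  0.0007]
```

{"api": "drive_tool", "payload": {"motion": [[0.003,-0.001,0,-0.002,0,0.003,0.0],[0,0,0,0,0,0.003,0.0],[0,0,0,0,0,0.003,0.0],[0,0,0,0,0,0.002,0.0],[0,0,0,0,0,0,0.0]]}}

```text
clock: 10.12
tcp_pos: [0.5605, 0.1839, 0.104]
eef_rot: [-2.201, -2.241, 0.001]
force: [-1.6, 0.7, -3.6]
opening: 0.0196
```

```bash
python3 -c "
from h import *
st([.56,.1845,.1025],91)"
```

```text
t 10.12 tcp [0.5605 0.1839 0.104 ] yaw 91.03 z [-0.001 -0.    -1.   ] F [-1.6  0.7 -3.6] open 0.0196 q7 1.12
shift [ 0.0006 -0.0005  0.0015]
turn [-0.0009  0.0003  0.0006]
```

{"api": "drive_tool", "payload": {"motion": [[0,0,0,0,-0.0005,0.002,0.0],[0,0,0,0,0,0.002,0.0],[0,0,0,0,0,0,0.0]]}}

```text
clock: 10.37
tcp_pos: [0.5607, 0.184, 0.103]
eef_rot: [2.202, 2.24, 0.002]
force: [0.1, 0.1, -4.0]
opening: 0.0198
```

```bash
python3 -c "
from h import *
st([.56,.1845,.1025],91)"
```

```text
t 10.37 tcp [0.5607 0.184  0.103 ] yaw 90.97 z [ 0.001  0.    -1.   ] F [ 0.1  0.1 -4. ] open 0.0198 q7 1.11
shift [ 0.0005 -0.0006  0.0005]
turn [ 0.0012 -0.0004 -0.0006]
```

{"api": "drive_tool", "payload": {"motion": [[0,0,0,0,0,0.003,0.0],[0,0,0,0,0,0.003,0.0],[0,0,0,0,0,0.001,0.0]]}}

```text
clock: 10.62
tcp_pos: [0.562, 0.1842, 0.1014]
eef_rot: [2.202, 2.237, 0.009]
force: [0.1, -0.2, -4.0]
opening: 0.0197
```

```bash
python3 -c "
from h import *
st([.56,.1845,.1025],91)"
```

```text
t 10.62 tcp [0.562  0.1842 0.1014] yaw 90.9 z [ 0.006  0.002 -1.   ] F [ 0.1 -0.2 -4. ] open 0.0197 q7 1.11
shift [ 0.0003 -0.002  -0.0012]
turn [ 0.0063 -0.0018 -0.0017]
```

{"api": "drive_tool", "payload": {"motion": [[0.006,-0.002,0,0,-0.001,0.003,0.0],[0,0,0,0,-0.001,0.003,0.0],[0,0,0,0,0,0.002,0.0],[0,0,0,0,0,0,0.0]]}}

```text
clock: 10.95
tcp_pos: [0.5623, 0.1843, 0.1016]
eef_rot: [2.202, 2.234, 0.011]
force: [-0.5, -0.9, -4.1]
opening: 0.0199
```

```bash
python3 -c "
from h import *
st([.56,.1845,.1025],91)"
```

```text
t 10.95 tcp [0.5623 0.1843 0.1016] yaw 90.82 z [ 0.008  0.002 -1.   ] F [-0.5 -0.9 -4.1] open 0.0199 q7 1.11
shift [ 0.0003 -0.0023 -0.0009]
turn [ 0.008  -0.0016 -0.0032]
```

{"api": "drive_tool", "payload": {"motion": [[0.008,-0.002,-0.003,0,-0.002,0.006,0.0],[0.003,0,0,0,0,0.006,0.0],[0,0,0,0,0,0.006,0.0]]}}

```text
clock: 11.2
tcp_pos: [0.5625, 0.1844, 0.1005]
eef_rot: [2.202, 2.236, 0.008]
force: [-21.3, -7.4, 74.8]
opening: 0.0199
```

```bash
python3 -c "
from h import *
st([.56,.1845,.1025],91)
print(arm.sense()['torque'])"
```

```text
t 11.2 tcp [0.5625 0.1844 0.1005] yaw 90.89 z [ 0.006  0.002 -1.   ] F [-21.3  -7.4  74.8] open 0.0199 q7 1.11
shift [ 0.0002 -0.0025 -0.002 ]
turn [ 0.006  -0.0014 -0.002 ]
[-1.61229258  4.80525708  0.02274345]
```

The lid is now firmly seated. That push reached 75 N, so I'll ease off and open the fingers.

{"api": "drive_tool", "payload": {"motion": [[0,0,0,0,0,-0.002,0.0],[0,0,0,0,0,0,0.0]]}}

```text
clock: 11.37
tcp_pos: [0.5631, 0.1848, 0.1059]
eef_rot: [2.2, 2.235, 0.015]
force: [0.4, 0.8, -4.2]
opening: 0.0197
```

```bash
python3 -c "
from h import *
st([.56,.1845,.1025],91)"
```

```text
t 11.37 tcp [0.5631 0.1848 0.1059] yaw 90.9 z [ 0.01   0.003 -1.   ] F [ 0.4  0.8 -4.2] open 0.0197 q7 1.11
shift [-0.0003 -0.0031  0.0033]
turn [ 0.0101 -0.003  -0.0018]
```

{"api": "drive_tool", "payload": {"motion": [[0.01,-0.003,0,0,-0.003,0.001,0.0],[0,0,0,0,0,0.002,0.0],[0,0,0,0,0,0.001,0.0],[0,0,0,0,0,0,0.0]]}}

```text
clock: 11.7
tcp_pos: [0.56, 0.1848, 0.1007]
eef_rot: [-2.203, -2.238, 0.003]
force: [-5.7, -2.7, 19.8]
opening: 0.0199
```

```bash
python3 -c "
from h import *
st([.56,.1845,.1025],91)"
```

```text
t 11.7 tcp [0.56   0.1848 0.1007] yaw 90.9 z [-0.002 -0.001 -1.   ] F [-5.7 -2.7 19.8] open 0.0199 q7 1.11
shift [-0.0003  0.     -0.0018]
turn [-0.0017  0.0006 -0.0017]
```

{"api": "drive_tool", "payload": {"motion": [[0,0,0,0,0,0,0.03],[0,0,0,0,0,0,0.04],[0,0,0,0,0,0,0.045],[0,0,0,0,0,0,0.045],[0,0,0,0,0,0,0.045]]}}

```text
clock: 12.12
tcp_pos: [0.5614, 0.1796, 0.101]
eef_rot: [2.206, 2.233, -0.011]
force: [-4.3, -0.8, 13.7]
opening: 0.0441
```

{"api": "drive_tool", "payload": {"motion": [[0,0,0,0,0,-0.01,0.045],[0,0,0,0,0,-0.02,0.045],[0,0,0,0,0,-0.03,0.045],[0,0,0,0,0,-0.02,0.0],[0,0,0,0,0,0,0.0]]}}

```text
clock: 12.53
tcp_pos: [0.5616, 0.1797, 0.1799]
eef_rot: [2.208, 2.234, -0.022]
force: [1.0, -0.3, 0.0]
opening: 0.0358
```

```bash
cat > ov.py <<'E'
from h import *
import sys
c=cap('scene'); k=8;ox,oy=240,135
b=cv2.resize(c['image'][oy:oy+72,ox:ox+98],None,fx=k,fy=k,interpolation=cv2.INTER_CUBIC)[:,:,::-1]
b=cv2.convertScaleAbs(b,alpha=1.5)
def quad(cx,cy,yaw,z,L,W,col):
    M=R.from_euler('z',yaw,degrees=True).as_matrix()
    q=[(proj(c,np.array([cx,cy,z])+M@[sx*L/2,sy*W/2,0])-[ox,oy]+.5)*k-.5 for sx,sy in((-1,1),(-1,-1),(1,-1),(1,1))]
    cv2.polylines(b,[np.array(q).round().astype('i4')],True,col,1)
if len(sys.argv)>2: quad(.5605,.184,1,.102,.17,.12,(0,255,0)); quad(.56,.1845,1,0,.16,.11,(255,0,255))
cv2.imwrite(f'pics/{sys.argv[1]}.png',b); st([.56,.1845,.19],1)
E
python3 ov.py p3 1
```

```text
t 12.58 tcp [0.5611 0.1796 0.1785] yaw 90.68 z [-0.011 -0.01  -1.   ] F [-0.1  0.9 -0.4] open 0.0322 q7 1.13
shift [ 0.0048 -0.0012 -0.0115]
turn [-5.0000e-04  1.6500e-02  1.5652e+00]
```

View pics/p3.png

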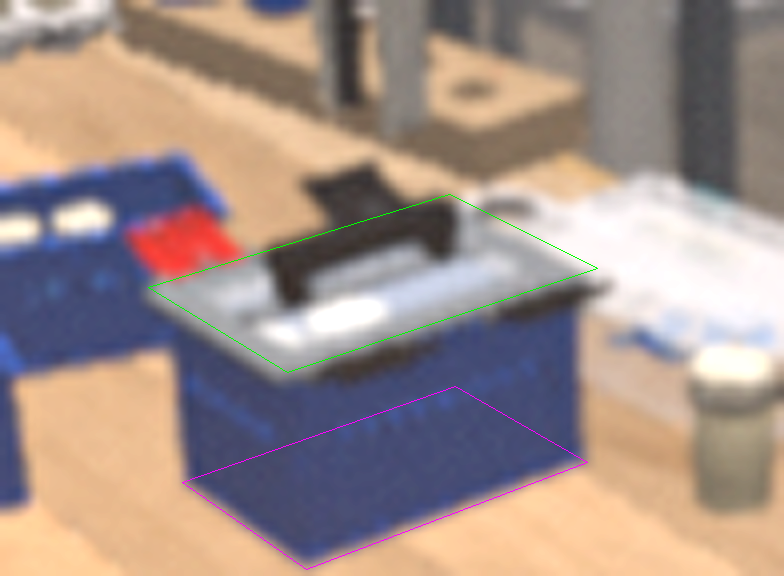

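The lid sits squarely on the rim: its plate outline matches the expected corners at (148,288), (288,373), (597,268) and (448,194). The clips are still open. Now I'll close the fingers and turn the jaws along the lid's x.

{"api": "drive_tool", "payload": {"motion": [[0,0.016,0.06,0,0,-0.01,0.0],[0,0,0.11,0,0,0,0.0],[0,0,0.12,0,0,0,0.0],[0,0,0.12,0,0,0,0.0],[0,0,0.12,0,0,0,0.0],[0,0,0.12,0,0,0,0.0],[0,0,0.12,0,0,0,0.0],[0,0,0.12,0,0,0,0.0],[0,0,0.12,0,0,0,0.0],[0,0,0.12,0,0,0,0.0],[0,0,0.12,0,0,0,0.0],[0,0,0.12,0,0,0,0.0],[0,0,0.1,0,0,0,0.0],[0,0,0.06,0,0,0,0.0],[0,0,0,0,0,0,0.0]]}}

```text
clock: 13.83
tcp_pos: [0.5564, 0.178, 0.1682]
eef_rot: [3.133, -0.021, -0.046]
force: [-0.6, -0.8, -0.1]
opening: 0.0006
```

```bash
python3 -c "
from h import *
st([.511,.270,.14],1)"
```

```text
t 13.83 tcp [0.5564 0.178  0.1682] yaw -0.78 z [-0.03  -0.008 -1.   ] F [-0.6 -0.8 -0.1] open 0.0006 q7 -0.11
shift [-0.0458 -0.0917  0.0287]
turn [ 0.0082  0.0296 -0.0309]
```

{"api": "drive_tool", "payload": {"motion": [[0.008,0.03,-0.03,-0.01,-0.02,-0.003,0.0],[0,0,0,-0.012,-0.024,0,0.0],[0,0,0,-0.012,-0.024,0,0.0],[0,0,0,-0.007,-0.014,0,0.0],[0,0,0,0,0,0,0.0]]}}

```text
clock: 14.25
tcp_pos: [0.5126, 0.2599, 0.1654]
eef_rot: [3.134, 0.041, -0.003]
force: [-0.4, 0.7, -0.4]
opening: 0.0006
```

```bash
python3 -c "
from h import *
st([.511,.270,.125],1)"
```

```text
t 14.25 tcp [0.5126 0.2599 0.1654] yaw 1.49 z [-0.002 -0.007 -1.   ] F [-0.4  0.7 -0.4] open 0.0006 q7 -0.23
shift [-0.0013 -0.0105  0.0404]
turn [0.0072 0.0021 0.0086]
```

{"api": "drive_tool", "payload": {"motion": [[0.007,0.002,0.008,-0.001,-0.01,0,0.0],[0,0,0,0,0,0.012,0.0],[0,0,0,0,0,0.015,0.0],[0,0,0,0,0,0.008,0.0],[0,0,0,0,0,0,0.0]]}}

```text
clock: 14.67
tcp_pos: [0.5127, 0.2697, 0.1274]
eef_rot: [3.14, 0.035, 0.001]
force: [-0.2, -1.0, 0.1]
opening: 0.0005
```

```bash
python3 -c "
from h import *
st([.511,.270,.08],1)"
```

```text
t 14.67 tcp [0.5127 0.2697 0.1274] yaw 1.27 z [ 0.001 -0.001 -1.   ] F [-0.2 -1.   0.1] open 0.0005 q7 -0.22
shift [-0.0017 -0.0004  0.0474]
turn [ 0.0009 -0.0008  0.0047]
```

Positioned over the red pad. Pressing straight down.

{"api": "drive_tool", "payload": {"motion": [[0,0,0,-0.001,0,0.008,0.0],[0,0,0,0,0,0.008,0.0],[0,0,0,0,0,0.008,0.0],[0,0,0,0,0,0.008,0.0],[0,0,0,0,0,0.008,0.0],[0,0,0,0,0,0.006,0.0],[0,0,0,0,0,0,0.0],[0,0,0,0,0,0,0.0]]}}

```text
clock: 15.33
tcp_pos: [0.5134, 0.2677, 0.0769]
eef_rot: [3.14, 0.031, 0.002]
force: [-0.0, 0.6, -0.3]
opening: 0.0003
```

```bash
python3 -c "
from h import *
st([.511,.270,.08],1)"
```

```text
t 15.33 tcp [0.5134 0.2677 0.0769] yaw 1.12 z [ 0.002 -0.001 -1.   ] F [-0.   0.6 -0.3] open 0.0003 q7 -0.18
shift [-0.0023 -0.0023 -0.0031]
turn [ 0.0013 -0.0015  0.0021]
```

{"api": "drive_tool", "payload": {"motion": [[0,0,0,0,-0.003,-0.015,0.0],[0,0,0,0,0,-0.03,0.0],[0,0,0,0,0,-0.03,0.0],[0,0,0,0,0,-0.015,0.0],[0,0,0,0,0,0,0.0]]}}

```text
clock: 15.75
tcp_pos: [0.5126, 0.2699, 0.1692]
eef_rot: [3.137, 0.029, -0.003]
force: [0.1, -0.2, 0.7]
opening: 0.0007
```

```bash
python3 ov.py p4; python3 -c "
from h import *
st([.610,.098,.165],1)"
```

```text
t 15.8 tcp [0.5123 0.2699 0.1682] yaw 1.08 z [-0.002 -0.004 -1.   ] F [ 0.4 -0.2  0.3] open 0.0006 q7 -0.25
shift [ 0.046   0.0864 -0.0216]
turn [0.0044 0.0023 0.0014]
t 15.8 tcp [0.5123 0.2699 0.1682] yaw 1.08 z [-0.002 -0.004 -1.   ] F [ 0.4 -0.2  0.3] open 0.0006 q7 -0.25
shift [0.0944 0.1737 0.0037]
turn [0.0044 0.0023 0.0014]
```

View pics/p4.png

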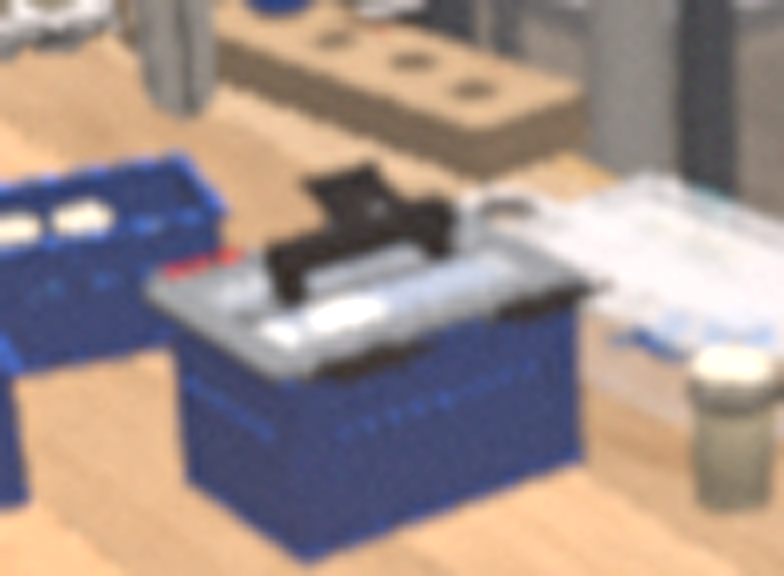

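The red clip is shut, with only a thin red strip left at (205,263). The lid hasn't moved and the other three clips are open. Next is the diagonally opposite clip.

{"api": "drive_tool", "payload": {"motion": [[0.004,0.002,0,0.01,0.018,-0.004,0.0],[0,0,0,0.018,0.033,-0.002,0.0],[0,0,0,0.018,0.033,-0.002,0.0],[0,0,0,0.018,0.033,0,0.0],[0,0,0,0.014,0.026,0,0.0],[0,0,0,0.006,0.01,0,0.0],[0,0,0,0,0,0,0.0]]}}

```text
clock: 16.38
tcp_pos: [0.5995, 0.1163, 0.1692]
eef_rot: [3.141, 0.044, -0.01]
force: [-0.6, 0.5, 0.9]
opening: 0.0006
```

```bash
python3 -c "
from h import *
st([.610,.098,.127],1)"
```

```text
t 16.38 tcp [0.5995 0.1163 0.1692] yaw 1.61 z [-0.006 -0.001 -1.   ] F [-0.6  0.5  0.9] open 0.0006 q7 0.04
shift [0.0102 0.0186 0.0422]
turn [0.0004 0.0061 0.0107]
```

{"api": "drive_tool", "payload": {"motion": [[0,0.006,0.01,0.007,0.012,0,0.0],[0,0,0,0.003,0.006,0.005,0.0],[0,0,0,0,0,0.015,0.0],[0,0,0,0,0,0.012,0.0],[0,0,0,0,0,0.004,0.0],[0,0,0,0,0,0,0.0]]}}

```text
clock: 16.88
tcp_pos: [0.6077, 0.1024, 0.1278]
eef_rot: [-3.14, -0.035, 0.006]
force: [-0.2, -0.1, -0.4]
opening: 0.0005
```

```bash
python3 -c "
from h import *
st([.610,.098,.08],1)"
```

```text
t 16.88 tcp [0.6077 0.1024 0.1278] yaw 1.28 z [-0.004  0.001 -1.   ] F [-0.2 -0.1 -0.4] open 0.0005 q7 0.09
shift [0.0024 0.0045 0.0478]
turn [-0.0015  0.0041  0.0049]
```

{"api": "drive_tool", "payload": {"motion": [[0,0.004,0.005,0.002,0.005,0,0.0],[0,0,0,0,0.001,0.008,0.0],[0,0,0,0,0,0.008,0.0],[0,0,0,0,0,0.008,0.0],[0,0,0,0,0,0.008,0.0],[0,0,0,0,0,0.008,0.0],[0,0,0,0,0,0.006,0.0],[0,0,0,0,0,0,0.0],[0,0,0,0,0,0,0.0]]}}

```text
clock: 17.63
tcp_pos: [0.6096, 0.0982, 0.077]
eef_rot: [-3.139, -0.031, 0.0]
force: [-0.1, -0.8, 0.2]
opening: 0.0007
```

{"api": "drive_tool", "payload": {"motion": [[0,0,0,0,0.002,-0.015,0.0],[0,0,0,0,0,-0.03,0.0],[0,0,0,0,0,-0.03,0.0],[0,0,0,0,0,-0.015,0.0],[0,0,0,0,0,0,0.0]]}}

```text
clock: 18.05
tcp_pos: [0.6088, 0.0954, 0.1688]
eef_rot: [-3.141, -0.03, 0.007]
force: [0.3, -0.7, 0.8]
opening: 0.0002
```

```bash
python3 ov.py p5; python3 -c "
from h import *
st([.607,.272,.17],1)"
```

```text
t 18.1 tcp [0.6084 0.0955 0.1677] yaw 1.12 z [-0.005  0.001 -1.   ] F [-0.3  0.7 -0.3] open 0.0003 q7 0.07
shift [-0.0468 -0.09   -0.022 ]
turn [-0.0008  0.0052  0.0021]
t 18.1 tcp [0.6084 0.0955 0.1677] yaw 1.12 z [-0.005  0.001 -1.   ] F [-0.3  0.7 -0.3] open 0.0003 q7 0.07
shift [ 0.002  -0.1765 -0.0022]
turn [-0.0008  0.0052  0.0021]
```

View pics/p5.png

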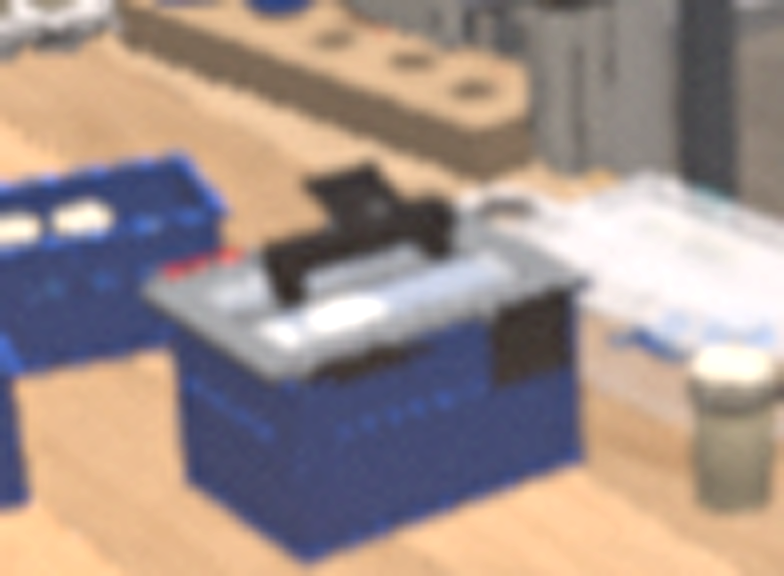

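The opposite clip hangs straight down at (532,340). The fourth clip, at (360,360), and the third, at (350,185), are still open. Next is the fourth clip at (0.514,0.097).

{"api": "drive_tool", "payload": {"motion": [[0,0.005,0.002,-0.02,0,-0.002,0.0],[0,0,0,-0.03,0,-0.001,0.0],[0,0,0,-0.028,0,0,0.0],[0,0,0,-0.012,0,0,0.0],[0,0,0,0,0,0,0.0]]}}

```text
clock: 18.52
tcp_pos: [0.5139, 0.0936, 0.1665]
eef_rot: [3.141, 0.028, -0.004]
force: [0.1, -0.4, 0.2]
opening: 0.0004
```

```bash
python3 -c "
from h import *
st([.514,.096,.127],1)"
```

```text
t 18.52 tcp [0.5139 0.0936 0.1665] yaw 1.03 z [-0.002 -0.001 -1.   ] F [ 0.1 -0.4  0.2] open 0.0004 q7 0.04
shift [ 0.0003 -0.0024  0.0395]
turn [0.0005 0.0023 0.0005]
```

{"api": "drive_tool", "payload": {"motion": [[0,0.002,0,0,-0.002,0.012,0.0],[0,0,0,0,0,0.015,0.0],[0,0,0,0,0,0.008,0.0],[0,0,0,0,0,0,0.0]]}}

```text
clock: 18.85
tcp_pos: [0.5149, 0.0963, 0.1286]
eef_rot: [3.141, 0.03, -0.0]
force: [-0.2, -0.4, 0.2]
opening: 0.0003
```

```bash
python3 -c "
from h import *
st([.514,.097,.08],1)"
```

```text
t 18.85 tcp [0.5149 0.0963 0.1286] yaw 1.1 z [-0.    -0.001 -1.   ] F [-0.2 -0.4  0.2] open 0.0003 q7 0.08
shift [-0.0009 -0.0008  0.0486]
turn [0.0005 0.     0.0017]
```

{"api": "drive_tool", "payload": {"motion": [[0,0,0,-0.001,0,0.008,0.0],[0,0,0,0,0,0.008,0.0],[0,0,0,0,0,0.008,0.0],[0,0,0,0,0,0.008,0.0],[0,0,0,0,0,0.008,0.0],[0,0,0,0,0,0.007,0.0],[0,0,0,0,0,0,0.0],[0,0,0,0,0,0,0.0]]}}

```text
clock: 19.52
tcp_pos: [0.5157, 0.0955, 0.0759]
eef_rot: [3.14, 0.028, -0.001]
force: [0.1, 0.5, -0.0]
opening: 0.0007
```

{"api": "drive_tool", "payload": {"motion": [[0,0,0,0,0.002,-0.015,0.0],[0,0,0,0,0,-0.03,0.0],[0,0,0,0,0,-0.03,0.0],[0,0,0,0,0,-0.02,0.0],[0,0,0,0,0,0,0.0]]}}

```text
clock: 19.93
tcp_pos: [0.515, 0.0928, 0.1735]
eef_rot: [3.139, 0.026, -0.007]
force: [-0.3, 0.6, -0.2]
opening: 0.0005
```

```bash
python3 -c "
from h import *
st([.607,.272,.17],1)"
```

```text
t 19.93 tcp [0.515  0.0928 0.1735] yaw 0.96 z [-0.005 -0.003 -1.   ] F [-0.3  0.6 -0.2] open 0.0005 q7 0.04
shift [ 0.095  -0.1776  0.0026]
turn [ 0.0027  0.0048 -0.0007]
```

{"api": "drive_tool", "payload": {"motion": [[0.002,0.005,0,0.01,-0.018,-0.002,0.0],[0,0,0,0.018,-0.034,0,0.0],[0,0,0,0.018,-0.034,0,0.0],[0,0,0,0.018,-0.034,0,0.0],[0,0,0,0.014,-0.026,0,0.0],[0,0,0,0.008,-0.015,0,0.0],[0,0,0,0,0,0,0.0]]}}

```text
clock: 20.52
tcp_pos: [0.6011, 0.2619, 0.177]
eef_rot: [-3.138, -0.02, -0.007]
force: [-0.8, 0.5, 0.0]
opening: 0.0004
```

```bash
python3 -c "
from h import *
st([.607,.272,.127],1)"
```

```text
t 20.52 tcp [0.6011 0.2619 0.177 ] yaw 0.75 z [ 0.005  0.004 -1.   ] F [-0.8  0.5  0. ] open 0.0004 q7 -0.18
shift [ 0.0058 -0.0099  0.05  ]
turn [-0.0037 -0.0046 -0.0044]
```

{"api": "drive_tool", "payload": {"motion": [[-0.003,-0.004,-0.004,0.006,-0.01,0,0.0],[0,0,0,0,0,0.015,0.0],[0,0,0,0,0,0.018,0.0],[0,0,0,0,0,0.012,0.0],[0,0,0,0,0,0,0.0]]}}

```text
clock: 20.93
tcp_pos: [0.6056, 0.2715, 0.1284]
eef_rot: [3.141, 0.03, -0.001]
force: [0.3, 0.0, -0.6]
opening: 0.0005
```

```bash
python3 -c "
from h import *
st([.607,.271,.08],1)"
```

```text
t 20.93 tcp [0.6056 0.2715 0.1284] yaw 1.09 z [-0.001 -0.    -1.   ] F [ 0.3  0.  -0.6] open 0.0005 q7 -0.16
shift [0.0014 0.0005 0.0484]
turn [0.0002 0.0008 0.0016]
```

{"api": "drive_tool", "payload": {"motion": [[0,0,0,0.001,0,0.008,0.0],[0,0,0,0,0,0.008,0.0],[0,0,0,0,0,0.008,0.0],[0,0,0,0,0,0.008,0.0],[0,0,0,0,0,0.008,0.0],[0,0,0,0,0,0.007,0.0],[0,0,0,0,0,0,0.0],[0,0,0,0,0,0,0.0]]}}

```text
clock: 21.6
tcp_pos: [0.6068, 0.269, 0.0778]
eef_rot: [3.141, 0.026, -0.001]
force: [-0.2, -0.8, -1.0]
opening: 0.0004
```

{"api": "drive_tool", "payload": {"motion": [[0,0,0,0,-0.003,-0.015,0.0],[0,0,0,0,0,-0.03,0.0],[0,0,0,0,0,-0.03,0.0],[0,0,0,0,0,-0.03,0.0],[0,0,0,0,0,-0.03,0.0],[0,0,0,0,0,-0.02,0.0],[0,0,0,0,0,0,0.0]]}}

```text
clock: 22.18
tcp_pos: [0.6063, 0.2712, 0.2385]
eef_rot: [3.138, 0.024, -0.006]
force: [0.9, 0.3, 1.0]
opening: 0.0004
```

```bash
python3 - <<'E'
from h import *
st()
c=cap('scene')
b=cv2.convertScaleAbs(cv2.resize(c['image'][130:230,240:400],None,fx=5,fy=5,interpolation=cv2.INTER_CUBIC)[:,:,::-1],alpha=1.5)
cv2.imwrite('pics/p6.png',b)
a=cv2.imread('pics/scene0.png')[:,:,::-1].astype(int)
d=np.abs(a-c['image']).sum(2)
print('bystander change',d[170:215,322:340].max(),d[165:215,354:376].max(),d[195:220,385:408].max())
E
```

```text
t 22.18 tcp [0.6063 0.2712 0.2385] yaw 0.88 z [-0.004 -0.003 -1.   ] F [0.9 0.3 1. ] open 0.0004 q7 -0.22
bystander change 12 75 13
```

View pics/p6.png

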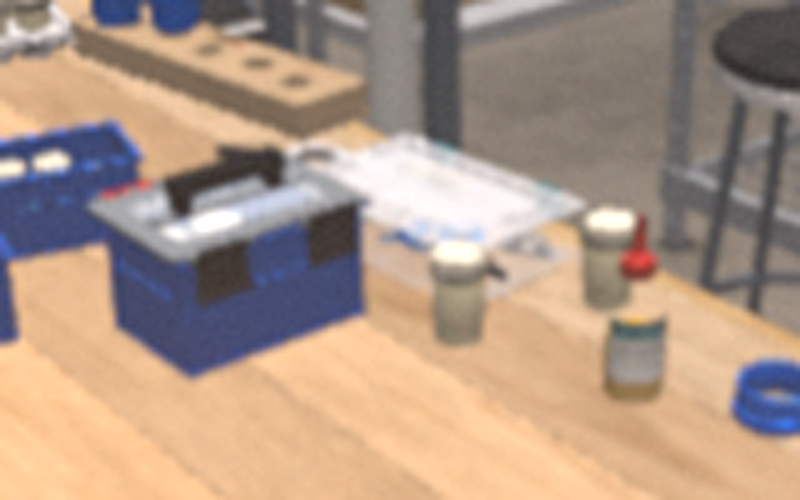

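```bash
python3 - <<'E'
from h import *
c=cap('scene'); a=cv2.imread('pics/scene0.png')[:,:,::-1].astype(int); d=np.abs(a-c['image']).sum(2)
y,x=np.nonzero(d[165:215,354:376]>25); print(list(zip((x+354).tolist(),(y+165).tolist(),d[165:215,354:376][y,x].tolist())))
print('tins',d[300:330,350:385].max(),d[340:378,558:600].max())
# nozzle centroid now vs start
for im in(a.astype('u1'),c['image']):
    h=cv2.cvtColor(im,cv2.COLOR_RGB2HSV); m=(((h[...,0]<8)|(h[...,0]>172))&(h[...,1]>150)&(h[...,2]>80)); yy,xx=np.nonzero(m[170:195,355:380]); print('nozzle',xx.mean()+355,yy.mean()+170)
# third clip hinge: dark pixels expected shut strip vs open pad
def pr(x,y,z):
    M=R.from_euler('z',1,degrees=True).as_matrix(); return proj(c,np.array([.5605,.184,.096])+M@[x,y,z])
for n,sx in(('red',-1),('third',1)):
    print(n,'open tip',pr(sx*.048,.065+.034,.003+.0123).round(1),'pin',pr(sx*.048,.065,.003).round(1), 'shut top',pr(sx*.048,.069,.003).round(1))
for u,v in [pr(.048,.065+.034,.0153),pr(.048,.09,.012),pr(-.048,.09,.012)]: print('rgb at open flap',c['image'][int(round(v)),int(round(u))])
print(cv2.cvtColor(c['image'],cv2.COLOR_RGB2GRAY)[152:166,276:300])
E
```

```text
[(354, 213, 28), (354, 214, 77), (355, 214, 34)]
tins 12 12
nozzle 367.2083333333333 181.95833333333334
nozzle 367.28 181.8
red open tip [261.2 162.4] pin [266.1 168.1] shut top [265.5 167.7]
third open tip [282.3 156.1] pin [287.3 161.5] shut top [286.7 161.2]
rgb at open flap [156 130 105]
rgb at open flap [129 110  90]
rgb at open flap [41 47 75]
[[139 139 138 135 134 133 132 124 114 107  99  84  74  71  71  70  72  71
   72  73  71  73  73  75]
 [138 139 139 137 135 133 135 135 134 133 128 114  98  85  79  76  72  71
   71  72  74  72  72  72]
 [130 133 138 138 137 138 138 138 139 139 140 135 127 114 110  99  84  78
   74  72  72  73  72  75]
 [125 126 129 133 134 139 140 141 139 140 141 139 140 136 133 125 115 108
   99  81  74  71  70  72]
 [118 121 122 124 125 130 135 139 141 140 140 140 139 139 139 138 135 133
  125 111  98  80  77  75]
 [121 121 120 121 118 121 127 132 138 138 136 137 137 136 134 134 134 133
  132 129 120 106 101  96]
 [121 121 120 120 121 121 119 112 113 117 116 118 121 123 125 124 119 113
  116 122 127 128 132 128]
 [120 120 120 121 121 121 112  90  74  75  77  80  87  94  95  98  90  77
   82  98 115 136 150 149]
 [119 119 117 119 120 120 110  83  55  48  47  48  54  54  57  58  52  46
   46  58  89 124 143 133]
 [120 121 119 119 119 119 110  83  61  46  41  41  41  41  42  39  37  38
   35  41  68 101 114 105]
 [120 119 118 113 106  99  88  69  56  45  42  40  40  37  39  39  38  39
   37  37  55  90 106 104]
 [109 103  98  88  73  64  53  47  44  41  40  41  39  36  36  35  34  36
   36  37  62  93 111 112]
 [ 81  70  62  54  46  40  40  40  38  37  38  37  37  40  44  45  38  34
   35  43  69 101 115 115]
 [ 48  44  41  40  38  37  37  35  37  35  41  45  52  64  76  76  54  38
   33  42  70  99 114 110]]
```

```bash
python3 -c "
from h import *
arm.sign_off()"
```

```text
the job is handed in; nothing more can be done
```

The blue case is closed and handed in, with the lid on and all four clips shut, at about 22 s of the 58 s allowed. I set the lid on the largest case with its clips open. I then pressed the red clip, the one diagonally opposite, the fourth, and last the third.

**Lid:** The picture after release showed it square on the rim with the clips open. Later pictures showed no visible shift.

**Clips:**
- **Opposite and fourth:** the pictures show both hanging straight down.
- **Red and third:** these are on the far side, so I could only judge them indirectly. Only the strip at the hinge still shows, and the places where their open flaps stood are now clear.

**Bystanders:** The spare cartridge, both tins in view and the grease bottle's nozzle are unchanged from the first picture, to within noise. The only difference nearby was where the red clip's tip first lay.

**What went less well:**
- **Wrist force:** while I was seating the lid it reached about 75 N (limit 120 N), because the arm barely moved on small steps and then pushed hard. I eased off before releasing.
- **Camera coverage:** the top camera was blocked by a panel, so every position came from the scene camera alone.

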